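# Unscrew the spring-loaded filler cap of the coolant tank

### The job

Unscrew the black filler cap from the coolant tank: turn it anticlockwise in several grips, two thirds of a turn to a full turn, without wrenching or pulling it up while the thread still holds, and have it in your grip when the thread lets go, so that the spring underneath does not throw it off. Then set the cap down gently on the middle of the pack of wipes, open side down, and let go; leave the other things on the cabinet where they are.

Things in the scene. Friction and masses are not known exactly. Their poses are not given: they have to be found in the camera images.
- cap_center (a point): Black ribbed round screw cap with a yellow disc on top: 51 mm in diameter, 31 high, 80 g, open below (26 mm deep). The point lies on its axis half-way up, 15.5 mm below the flat top; z is its axis, up. At the start it is 0 to 8 mm below neck_top; the rim clears the neck when it is 16 mm above it.
- cap: The cap itself; origin on the axis at its lower rim, z up. It screws off ANTICLOCKWISE seen from above; the thread lifts it 14 mm a full turn and has 2 mm of up-and-down play. Until the thread ends it stays where it is let go, and does not give when pulled up: over 35 N between cap and tank breaks the thread (the spring alone makes up 13 N of that).
- plunger (a joint): Steel spring plunger (17 mm thick) inside the neck, its height in m: 0 under the closed cap, up to 0.022 when free, then 24 mm above the neck. It pushes the cap up with 8 N at 0 and 4 N at the thread's end. The thread ends after 3.8 to 6.6 rad, different each time, and only to be felt; then the plunger throws the cap off if it is not held.
- neck_top (a point): Centre of the top of the white threaded neck (40 mm in diameter over the thread, 27 high), under the cap at the start. It stands in the middle of the top of the white coolant tank; the tank's top is 27 mm below this point, 24 mm above the cabinet top.
- tank: The white coolant tank, fixed: block 100x100 mm on a 116x116 base plate, 24 high, with neck and plunger. Origin: centre of its underside. A fixed frame stands along the cabinet's front edge, posts at x 0.31, y 0.08 and x 0.46, y -0.49; its crossbar is 0.51 above the cabinet top (a second at 0.90): reach in under it, tool low. A power unit 145 mm high stands behind the work.
- wipes_top (a point): Centre of the flat top of a white pack of wipes, 90 mm (its x) by 110 mm (its y), 24 mm high, 0.3 kg, lying loose on the cabinet top: here the cap is set down. z is up.
- wipes: The pack of wipes itself; origin at the centre of its underside, z up.
- swab_cup: Bystander, not to be disturbed: open steel cup with cotton swabs, 68 mm wide, 127 high (sizes in mm). Origin at the centre of its underside.
- solvent_bottle: Bystander, not to be disturbed: white dispenser bottle with a black neck and an orange sign, 68x64x147 (sizes in mm). Origin at the centre of its underside.
- tape_roll: Bystander, not to be disturbed: flat roll of amber tape, 84 wide, 19 high (sizes in mm). Origin at the centre of its underside.
- screwdriver: Bystander, not to be disturbed: screwdriver with a red handle, 160 long, 25 thick, lying along its own x axis (sizes in mm). Origin at the centre of its underside.
- hex_key: Bystander, not to be disturbed: black hex key lying flat, 35x93x6 (sizes in mm). Origin at the centre of its underside.
- loupe: Bystander, not to be disturbed: black magnifier loupe, 42 wide, 40 high (sizes in mm). Origin at the centre of its underside.
- spare_fan: Bystander, not to be disturbed: black square fan lying flat, 60x60x20 (sizes in mm). Origin at the centre of its underside.

How it is judged:
On the way, in this order (a step that is already met when the one before it is completed fails the run):
1. the cap has been screwed up until its middle is above the top of the neck (z of cap_center in the frame of neck_top above 0.003 m and horizontal distance between cap_center and neck_top below 0.006 m), for 0.1 s.
2. the cap is off the thread, above the neck, in the gripper (z of cap_center in the frame of neck_top above 0.018 m and contact force between the fingers and cap above 0.05 N), for 0.2 s.
At the end, for the whole second after the job is handed in: The cap stands on the top of the pack of wipes, open side down and upright within 7 degrees, its axis within 30 mm (along the pack's short side) and 40 mm (along its long side) of the middle of the pack, at rest; the pack lies flat on the cabinet (x of cap_center in the frame of wipes_top between -0.03 and 0.03 m and y of cap_center in the frame of wipes_top between -0.04 and 0.04 m and z of cap_center in the frame of wipes_top between 0.012 and 0.019 m and angle between cap_center's own z axis and vertical below 0.12 rad and linear speed of cap below 0.02 m/s and contact force between cap and wipes above 0.2 N and height (world z) of wipes_top below 0.028 m and angle between wipes_top's own z axis and vertical below 0.1 rad); the robot touches nothing.
It fails at once if more than 35 N between the cap and the tank (thread wrenched or pulled, cap pressed down hard) (contact force between cap and tank above 35 N).
It fails at once if the cap is off the thread over the neck and nobody holds it (thrown off by the spring) (z of cap_center in the frame of neck_top above 0.0105 m and horizontal distance between cap_center and neck_top below 0.05 m and not (contact force between the fingers and cap above 0.05 N)).
It fails at once if the cap flies or falls (faster than 0.6 m/s while not held) (linear speed of cap above 0.6 m/s and not (contact force between the fingers and cap above 0.05 N)).
It fails at once if the cap is banged down on the pack (over 40 N) (contact force between cap and wipes above 40 N).
It fails at once if a bystander is moved by more than 30 mm (distance of any of swab_cup, solvent_bottle, tape_roll, screwdriver, hex_key, loupe, spare_fan from where it was at the start of the episode above 0.03 m).
It also fails if it takes over 72 s, if anything falls off the work surface, if the arm or the gripper's body presses on something with over 40 N, if the wrist force passes 120 N, or if a joint passes its speed limit or range.

### The arm

A 6-joint arm with a two-finger parallel gripper is mounted at the origin on a cart in front of the work surface, level with it; the furniture and walls round the work are solid. World frame = base frame: x ahead of the robot, y to its left, z up, the work surface at z = 0. Lengths are in m, angles in rad, forces in N, time in s.
With the tool pointing down it reaches from about 0.35 to 0.95 m from the base axis. Payload 17.4 kg.
Tool frame: the origin (TCP) lies between the finger pads; the fingertips stand manip.tips_ahead ahead of it and the grasp point (between the pads) lies 3 mm ahead of it (manip.tips_ahead is the distance from the TCP to the fingertips, in m); z points along the fingers, y is the line along which they close (so a half turn about z gives the same grasp; the last joint's range is limited). The gripper opens to 93 mm and grips with 3 to 60 N. Pads are 15 mm wide; open, the fingers measure 128 mm over their backs; the gripper's body (75 mm by 188 mm) begins 65 mm behind the grasp point.
Start: joints at [1.161, 0.116, 1.442, -0, 1.584, -0.038], TCP at [0.245, 0.629, 0.241] pointing down, gripper open.
Joint ranges: [-2.83, 2.83], [-0.83, 2.19], [0.07, 2.5], [-1.14, 4.28], [0.01, 3], [-2.97, 2.97]. Speed limits (rad/s): [1.89, 1.89, 2.22, 3.14, 3.14, 3.14].

### API

Orientations are given as a unit quaternion [x, y, z, w].
In Python, from plant import manip gives the robot as it stands.
- The arm moves only by the shell command python3 -m jog 'ROWS'. ROWS is JSON, a list of rows, each a list of 3 entries, a list of its own where there are three numbers: the closure, from 0 (fully open) to 1 (shut), then the shift along the tool's x, y, z in m, then the turn about the tool's z in degrees. In form: [[fingers, [dx, dy, dz], roll], ...]. A call has 1 to 12 rows; each row shifts and turns the commanded pose from where the row before left it, along the tool's axes as they then stand; what a row does not reach is not made up. A row lasts 1/12 s, in which the tool goes at most 41.7 mm and 7.16 degrees, less where a joint would pass 70% of its speed; a pose out of reach is approached as far as the arm can. A call with a gripper value outside its range is refused whole. The fingers move at their own pace and stop on an object; the grip force is fixed at half the most. Time passes only in rows, so rows that do not move let the fingers close. It gives the time, the measured TCP pose, the force, the opening and the grip force at its end, in the units of the state.
- manip.read_state(): the state, without advancing time (a new reading comes with each control period).
- manip.capture(name): name is "scene" or "top" or "wrist"; returns a dict with "pixels" (420x560x3 uint8, red, green, blue), "intrinsics" (3x3 intrinsics, pixels), "k1" (the pictures are not rectified: a ray, as slopes to the right and down, at radius r is drawn at 1 + k1 r^2 times it, then the intrinsics apply), "world_from_camera" (4x4, takes a point from camera to world coordinates); the wrist camera has in their place "T_tool_cam" (4x4, takes a point from camera to tool coordinates, whose origin is the TCP and whose axes are the flange's). Camera axes: x right, y up, looking along -z (the intrinsics and any distortion apply to the point x, -y, -z); pixel columns grow to the right and rows downward; lengths in m; the calibration is good to about 2 mm. A picture is of the moment at which its call begins: read the wrist's pose just before it. There is no depth.
- manip.finish_job(): hands the job in; it is judged then, once.
The state is a dict: "time_s": time; "joint_pos": joint angles; "joint_velocities": joint speeds; "tau": joint torques, N m; "eef_pos": TCP position; "tool_rot": TCP orientation; "wrist_force": force on the tool from outside, world axes, zero at the start; "torque": the same for the moment, N m; "gripper_width": opening from 0.0 (shut) to 1.0 (fully open); "finger_force": force on a finger pad.
Only numpy, scipy, OpenCV 4.12 (cv2) and the standard library are available. Lean on these libraries where they do the work, as an engineer would, in place of code of your own. Each camera call takes 0.05 s, during which the arm holds its last target. There are 200 camera calls.

## Working session

There is one attempt and no reset: what is moved stays moved. The work goes in short steps, Python scripts to look and compute and a shell command to move; the robot and the scene stay as the last step left them, time stands still between calls to the robot, and variables do not carry over. Pictures are saved under pics/ and viewed, at most 10 in all, crops included, and the job is handed in when it is done.

```bash
mkdir -p pics; ls; python3 - <<'E'
from plant import manip
import cv2,numpy as np
s=manip.read_state();print({k:np.round(v,3).tolist() for k,v in s.items()},manip.tips_ahead)
for n in ["top","scene"]:
    c=manip.capture(n);cv2.imwrite(f"pics/{n}0.png",c["pixels"][:,:,::-1])
    np.savez(f"{n}0.npz",**c)
    print(n,c["intrinsics"],c["k1"],np.round(c["world_from_camera"],3))
c=manip.capture("wrist");print(c["intrinsics"],c["k1"],np.round(c["T_tool_cam"],4))
E
```

```text
pics
{'time_s': 0.0, 'joint_pos': [1.161, 0.117, 1.442, -0.0, 1.584, -0.038], 'joint_velocities': [0.0, -0.001, 0.0, 0.001, 0.0, -0.001], 'tau': [0.002, -72.129, -62.258, 0.078, 0.024, -0.0], 'eef_pos': [0.245, 0.629, 0.24], 'tool_rot': [0.185, 0.983, -0.001, -0.0], 'wrist_force': [0.072, 0.759, -0.372], 'torque': [-0.004, -0.003, 0.009], 'finger_force': 0.0, 'gripper_width': 1.002} 0.022
top [[535.47920159   0.         283.00082211]
 [  0.         535.47920159 211.56829109]
 [  0.           0.           1.        ]] -0.18716277098839876 [[ 0.012  0.91  -0.413  0.043]
 [-1.     0.014  0.    -0.118]
 [ 0.006  0.413  0.911  1.171]
 [ 0.     0.     0.     1.   ]]
scene [[538.56407983   0.         284.63866023]
 [  0.         538.56407983 209.78343985]
 [  0.           0.           1.        ]] -0.05853427451198154 [[ 0.676  0.49  -0.55  -0.29 ]
 [-0.737  0.438 -0.515 -0.926]
 [-0.011  0.753  0.657  1.076]
 [ 0.     0.     0.     1.   ]]
[[306.56147762   0.         277.33133568]
 [  0.         306.56147762 208.1955439 ]
 [  0.           0.           1.        ]] -0.06928336548843107 [[-4.000e-04  9.533e-01  3.022e-01  8.460e-02]
 [ 1.000e+00  4.000e-04 -1.000e-04 -9.000e-04]
 [-2.000e-04  3.022e-01 -9.533e-01 -1.446e-01]
 [ 0.000e+00  0.000e+00  0.000e+00  1.000e+00]]
```

View pics/top0.png

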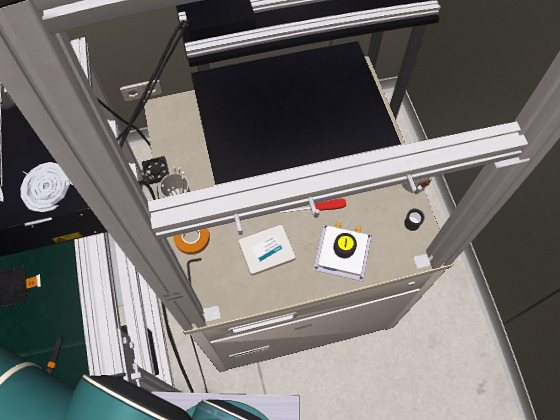

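View pics/scene0.png

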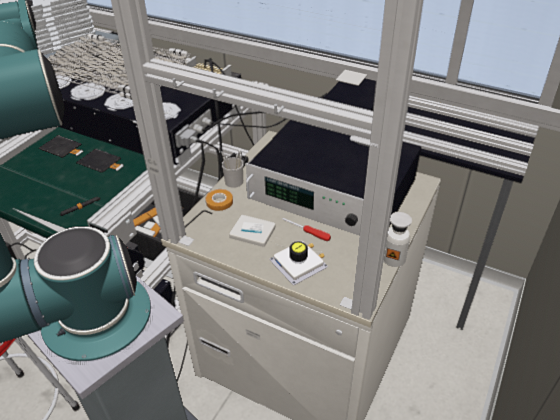

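The cap's yellow disc is at (345,243) in top and (298,250) in scene. The wipes are at (267,249) and (253,230), and the posts and crossbar are in front of both. Next I locate these.

```bash
cat > h.py <<'E'
import cv2,numpy as np
def ray(c,px,T=None):
    K=c["intrinsics"];d=cv2.undistortPoints(np.array([[px]],float),K,np.array([float(c["k1"]),0,0,0]))[0,0]
    T=c["world_from_camera"] if T is None else T
    return T[:3,3],T[:3,:3]@np.array([d[0],-d[1],-1])
def plane(c,px,z,T=None):
    o,d=ray(c,px,T);return o+d*(z-o[2])/d[2]
def tri(r1,r2):
    (a,u),(b,v)=r1,r2;t=np.linalg.lstsq(np.c_[u,-v],b-a,rcond=None)[0]
    p,q=a+u*t[0],b+v*t[1];return (p+q)/2,np.linalg.norm(p-q)
def blob(img,lo,hi,box):
    x0,y0,x1,y1=box;h=cv2.cvtColor(img[y0:y1,x0:x1],cv2.COLOR_RGB2HSV);m=cv2.inRange(h,lo,hi)
    c=max(cv2.findContours(m,0,1)[0],key=cv2.contourArea)
    return c.reshape(-1,2)+[x0,y0],cv2.contourArea(c)
E
python3 - <<'E'
from h import *
from plant import manip
print([a for a in dir(manip) if a[0]!='_'])
C={n:dict(np.load(n+"0.npz")) for n in("top","scene")}
r={}
for n,b,w in(("top",(325,225,365,262),(235,220,298,275)),("scene",(285,238,312,262),(225,212,278,247))):
    p,a=blob(C[n]["pixels"],(22,150,120),(38,255,255),b);(x,y),(ww,hh),_=cv2.minAreaRect(p.astype(np.float32));r[n]=ray(C[n],(x,y));print(n,"cap px",x,y,a,plane(C[n],(x,y),.071))
    p,a=blob(C[n]["pixels"],(0,0,195),(180,40,255),w);R=cv2.minAreaRect(cv2.convexHull(p).astype(np.float32));print("wipes",R,a)
    print([plane(C[n],q,.024).round(3)[:2].tolist() for q in cv2.boxPoints(R)],plane(C[n],R[0],.024).round(3))
print("cap tri",tri(r["top"],r["scene"]))
for n,px,z in(("top",(174,188),.06),("top",(192,237),.019),("top",(415,219),.04),("top",(330,204),.02),("top",(195,262),.006),("scene",(310,232),.02),("scene",(395,262),.0),("scene",(234,183),0)):print(px,plane(C[n],px,z).round(3))
E
```

```text
['PlanningError', 'capture', 'finish_job', 'read_state', 'tips_ahead']
top cap px 345.5 242.5 160.5 [ 0.46909606 -0.2568418   0.071     ]
wipes ((266.586181640625, 248.2350616455078), (36.83524703979492, 48.69638442993164), 69.86369323730469) 1651.5
[[0.492, -0.014], [0.535, -0.119], [0.45, -0.148], [0.409, -0.046]] [ 0.471 -0.082  0.024]
scene cap px 298.10003662109375 246.7000274658203 91.0 [ 0.46616116 -0.26494317  0.071     ]
wipes ((251.91177368164062, 228.35296630859375), (40.74597930908203, 22.55581283569336), 14.03624439239502) 750.5
[[0.409, -0.057], [0.484, -0.0], [0.53, -0.117], [0.455, -0.168]] [ 0.469 -0.087  0.024]
cap tri (array([ 0.47334366, -0.25826709,  0.06092818]), np.float64(0.00069626574425312))
(174, 188) [0.604 0.138 0.06 ]
(192, 237) [0.498 0.093 0.019]
(415, 219) [ 0.542 -0.426  0.04 ]
(330, 204) [ 0.587 -0.23   0.02 ]
(195, 262) [0.441 0.083 0.006]
(310, 232) [ 0.571 -0.218  0.02 ]
(395, 262) [ 0.652 -0.455  0.   ]
(234, 183) [0.599 0.128 0.   ]
```

```bash
python3 -m jog '[[0,[0,0,0],-7.1],[0,[0,0,0],-7.1],[0,[0,0,0],-7.1],[0,[0,0,0],-7.1],[0,[0,0,0],-7.1],[0,[0,0,0],-7.1],[0,[0,0,0],-7.1],[0,[0,0,0],-7.1],[0,[0,0,0],-7.1],[0,[0,0,0],-7.1],[0,[0,0,0],-7.1],[0,[0,0,0],-7.1]]'
python3 -m jog '[[0,[0,0,0],-5],[0,[0.03,0,0],0],[0,[0.03,0,0],0],[0,[0.03,0,0],0],[0,[0.03,0,0],0],[0,[0.03,0,0],0],[0,[0.03,0,0],0],[0,[0.03,0,0],0],[0,[0.03,0,0],0],[0,[0.02,0,0],0]]'
python3 -c "
from plant import manip
s=manip.read_state();print(s['joint_pos'],s['eef_pos'],s['wrist_force'])"
```

```text
time_s: 1.15
eef_pos: [0.2452, 0.6288, 0.2403]
tool_rot: [-0.532, 0.847, -0.0, -0.0]
wrist_force: [0.1, 0.1, -0.3]
gripper_width: 0.996
finger_force: 0.0
time_s: 1.98
eef_pos: [0.1508, 0.3844, 0.2405]
tool_rot: [-0.566, 0.825, 0.0, 0.0]
wrist_force: [0.9, -0.6, 1.0]
gripper_width: 0.995
finger_force: 0.0
[ 1.13512431e+00 -4.81881425e-01  1.96075074e+00  8.73846773e-06
  1.66261989e+00 -1.63816555e+00] [0.15080917 0.38439913 0.2404802 ] [ 0.9095929  -0.61749756  1.03910016]
```

```bash
python3 - <<'E'
from plant import manip
import cv2
c=manip.capture("scene");cv2.imwrite("pics/s1.png",c["pixels"][:,:,::-1])
E
```

```text
(no output)
```

View pics/s1.png

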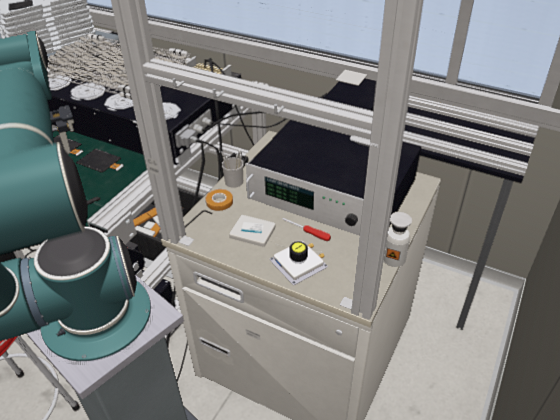

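```bash
python3 - <<'E'
from h import *
c=dict(np.load("scene0.npz"));T=np.linalg.inv(c["world_from_camera"])
def pj(p):
    q=T[:3,:3]@p+T[:3,3];s=np.array([q[0],-q[1]])/-q[2];s*=1+float(c["k1"])*(s@s);return (c["intrinsics"]@[*s,1])[:2].round()
for z in (0,.1,.15,.2,.25,.3):print("base",z,pj([0,0,z]))
for t in (.25,.3,.35,.4,.45,.5):print("wrist",t,pj([.1508,.3844,.24+t]))
for p in ([.31,.08,0],[.31,.08,.51],[.31,.08,.9],[.46,-.49,0],[.46,-.49,.51]):print(p,pj(p))
E
```

```text
base 0 [ 96. 314.]
base 0.1 [ 86. 288.]
base 0.15 [ 81. 274.]
base 0.2 [ 75. 259.]
base 0.25 [ 69. 244.]
base 0.3 [ 63. 227.]
wrist 0.25 [17. 68.]
wrist 0.3 [10. 49.]
wrist 0.35 [ 3. 30.]
wrist 0.4 [-4.  9.]
wrist 0.45 [-11. -13.]
wrist 0.5 [-19. -36.]
[0.31, 0.08, 0] [173. 236.]
[0.31, 0.08, 0.51] [140.  75.]
[0.31, 0.08, 0.9] [ 104. -117.]
[0.46, -0.49, 0] [364. 311.]
[0.46, -0.49, 0.51] [387. 140.]
```

```bash
python3 -m jog '[[0,[0.01,0,-0.025],0],[0,[0.012,0,-0.028],0],[0,[0.015,0,-0.03],0],[0,[0.018,0,-0.03],0],[0,[0.024,0,-0.03],0],[0,[0.024,0,-0.03],0],[0,[0.024,0,-0.03],0],[0,[0.024,0,-0.03],0],[0,[0.024,0,-0.017],0],[0,[0.024,0,0],0],[0,[0.024,0,0],0]]'
python3 - <<'E'
from plant import manip
import cv2
s=manip.read_state();print(s['joint_pos'],s['eef_pos'],s['wrist_force'])
a=[manip.capture(n)["pixels"][:,:,::-1] for n in("scene","top")]
import numpy as np
cv2.imwrite("pics/st2.png",np.hstack([a[0][:, :400],a[1][:,:400]]))
E
```

```text
time_s: 2.95
eef_pos: [0.0723, 0.1809, 0.4941]
tool_rot: [-0.566, 0.825, -0.001, -0.001]
wrist_force: [-35.2, -67.5, -11.6]
gripper_width: 1.002
finger_force: 0.0
[ 1.05998067e+00 -8.30679921e-01  1.72121180e+00 -5.61016324e-04
  2.25404882e+00 -1.71387015e+00] [0.0722905  0.1809007  0.49414091] [-35.15243587 -67.5481958  -11.59179326]
```

View pics/st2.png

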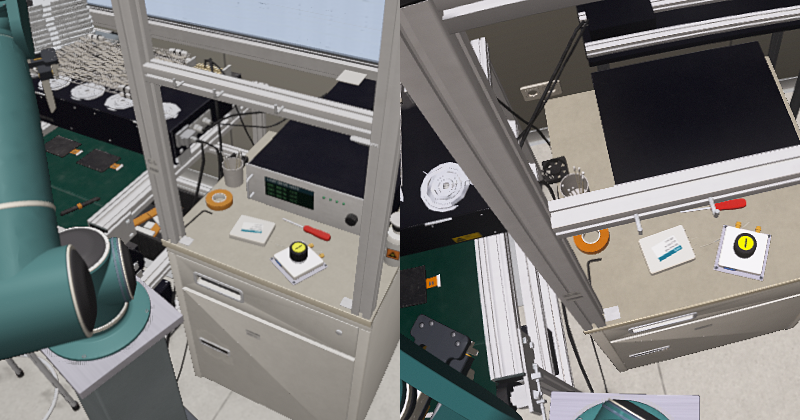

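```bash
python3 -m jog '[[0,[-0.01,0,0],0],[0,[0,0,0],0],[0,[0,0,0],0]]'
python3 - <<'E'
from plant import manip
import numpy as np
s=manip.read_state();print(s['joint_pos'],s['eef_pos'],s['wrist_force'],s['joint_velocities'])
P=[(.1165,1.4425,.6745,.2403),(-.4819,1.9608,.4121,.2405),(-.8307,1.7212,.1931,.4941)]
q=s['joint_pos'];e=s['eef_pos'];P.append((q[1],q[2],np.sqrt(e[0]**2+e[1]**2-.0256**2),e[2]))
A=[];b=[]
for q2,q3,r,z in P:
    t=q2+q3
    A+=[[np.sin(q2),np.sin(t),np.cos(t),1,0],[np.cos(q2),np.cos(t),-np.sin(t),0,1]];b+=[r,z]
x,res,rk,sv=np.linalg.lstsq(np.array(A),b,rcond=None);print("L1 L2 e c k",x.round(4),(np.array(A)@x-b).round(4),sv)
E
```

```text
time_s: 3.3
eef_pos: [0.0766, 0.192, 0.4927]
tool_rot: [-0.566, 0.825, -0.001, -0.002]
wrist_force: [-0.4, 0.4, -0.4]
gripper_width: 1.001
finger_force: 0.0
[ 1.06790641e+00 -8.08720891e-01  1.71565354e+00 -4.76357755e-04
  2.23835292e+00 -1.70611881e+00] [0.07661357 0.19197336 0.49272779] [-0.40979975  0.44653614 -0.44950428] [-0.0016173  -0.01165011 -0.00312226  0.00079778  0.01066619 -0.00441528]
L1 L2 e c k [ 0.4594  0.6202  0.0795  0.     -0.144 ] [ 0.     -0.0002 -0.0001  0.0003 -0.0001  0.      0.0001 -0.    ] [3.41136463 2.79420832 0.55578167 0.43863408 0.23172853]
```

```bash
python3 -m jog '[[0,[0.006,0,0],0],[0,[0,-0.01,0],3],[0,[0.001,-0.021,0],6],[0,[0.001,-0.021,0],6],[0,[0.001,-0.021,0],6],[0,[0.001,-0.021,0],6],[0,[0.001,-0.014,0],4],[0,[0,0,0],0]]'
python3 - <<'E'
from plant import manip
import cv2
s=manip.read_state();print(s['joint_pos'],s['eef_pos'],s['wrist_force'])
a=[manip.capture(n)["pixels"][:,:,::-1] for n in("scene","top")]
import numpy as np
cv2.imwrite("pics/st3.png",np.hstack([a[0][:, :400],a[1][:,:400]]))
E
```

```text
time_s: 3.97
eef_pos: [0.1606, 0.1206, 0.4931]
tool_rot: [-0.321, 0.947, -0.001, -0.001]
wrist_force: [-0.6, 1.2, -0.3]
gripper_width: 1.002
finger_force: 0.0
[ 0.52002256 -0.82025529  1.71924285 -0.00292465  2.24487607 -1.70586169] [0.16064105 0.12062794 0.49314059] [-0.61986411  1.24092375 -0.26222067]
```

View pics/st3.png

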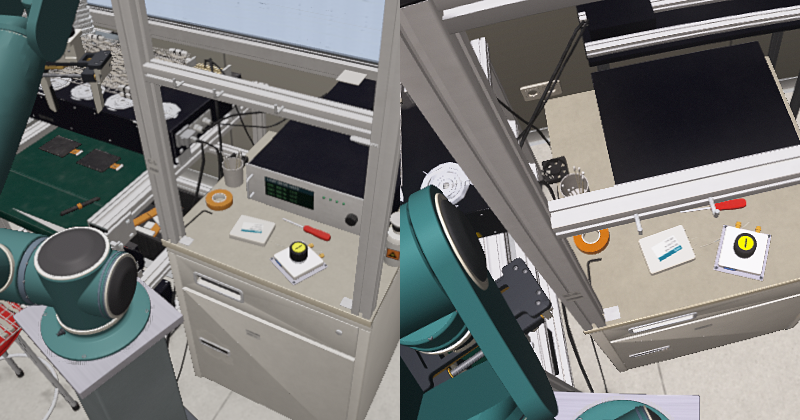

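```bash
python3 - <<'E'
from h import *
c=dict(np.load("top0.npz"))
for px in ((50,188),(35,190),(85,230),(92,290),(70,200)):
  for z in(.75,.82,.88):
    p=plane(c,px,z);print(px,z,p.round(3),np.hypot(*p[:2]).round(3))
for px in ((190,322),(211,313),(180,330),(205,335),(215,322)):print(px,plane(c,px,0).round(3))
E
```

```text
(50, 188) 0.75 [0.254 0.095 0.75 ] 0.272
(50, 188) 0.82 [0.219 0.06  0.82 ] 0.227
(50, 188) 0.88 [0.189 0.029 0.88 ] 0.191
(35, 190) 0.75 [0.252 0.11  0.75 ] 0.275
(35, 190) 0.82 [0.217 0.072 0.82 ] 0.229
(35, 190) 0.88 [0.187 0.039 0.88 ] 0.192
(85, 230) 0.75 [0.214 0.054 0.75 ] 0.22
(85, 230) 0.82 [0.185 0.026 0.82 ] 0.187
(85, 230) 0.88 [0.161 0.001 0.88 ] 0.161
(92, 290) 0.75 [0.16 0.04 0.75] 0.165
(92, 290) 0.82 [0.14  0.014 0.82 ] 0.141
(92, 290) 0.88 [ 0.124 -0.009  0.88 ] 0.124
(70, 200) 0.75 [0.242 0.073 0.75 ] 0.253
(70, 200) 0.82 [0.209 0.042 0.82 ] 0.213
(70, 200) 0.88 [0.181 0.014 0.88 ] 0.181
(190, 322) [0.302 0.085 0.   ]
(211, 313) [0.323 0.039 0.   ]
(180, 330) [0.283 0.106 0.   ]
(205, 335) [0.273 0.05  0.   ]
(215, 322) [0.303 0.029 0.   ]
```

```bash
python3 -m jog '[[0,[0,-0.01,0],3],[0,[0.001,-0.0175,0],5],[0,[0.001,-0.0175,0],5],[0,[0.001,-0.0175,0],5],[0,[0.001,-0.0175,0],5]]'
python3 -m jog '[[0,[0.001,-0.0175,0],5],[0,[0.001,-0.0175,0],5],[0,[0.001,-0.0175,0],5],[0,[0.001,-0.021,0],6],[0,[0.001,-0.021,0],6],[0,[0.001,-0.021,0],6],[0,[0.001,-0.021,0],6],[0,[0.001,-0.021,0],6],[0,[0.001,-0.021,0],6],[0,[0.001,-0.014,0],4],[0,[0,0,0],0]]'
python3 - <<'E'
from plant import manip
s=manip.read_state();print(s['joint_pos'],s['eef_pos'],s['wrist_force'])
E
```

```text
time_s: 4.48
eef_pos: [0.1943, 0.0508, 0.4934]
tool_rot: [-0.13, 0.992, -0.001, -0.001]
wrist_force: [0.4, 0.1, -0.3]
gripper_width: 0.999
finger_force: 0.0
time_s: 5.4
eef_pos: [0.1529, -0.1309, 0.4939]
tool_rot: [0.345, 0.939, -0.002, -0.0]
wrist_force: [0.6, 0.2, 0.1]
gripper_width: 0.998
finger_force: 0.0
[-0.83075119 -0.82053382  1.71794787 -0.00387539  2.24274464 -1.70002662] [ 0.15292399 -0.13090971  0.49389033] [0.63176592 0.18840768 0.14409194]
```

```bash
python3 -m jog '[[0,[-0.015,0,0],0],[0,[-0.03,0,0],0],[0,[-0.03,0,0],0],[0,[-0.03,0,0],0],[0,[-0.025,0,0.01],0],[0,[0,0,0.025],0],[0,[0,0,0.03],0],[0,[0,0,0.03],0],[0,[0,0,0.03],0],[0,[0,0,0.03],0],[0,[0,0,0.03],0],[0,[0,0,0.03],0]]'
python3 -m jog '[[0,[0,0,0.03],0],[0,[0,0,0.03],0],[0,[0,0,0.03],0],[0,[0,0,0.03],0],[0,[0,0,0.03],0],[0,[0,0,0.03],0],[0,[0,0,0.025],0],[0,[0,0,0.01],0],[0,[0,0,0],0]]'
python3 - <<'E'
from plant import manip
s=manip.read_state();print(s['joint_pos'],s['eef_pos'],s['wrist_force'])
E
```

```text
time_s: 6.4
eef_pos: [0.254, -0.2129, 0.2777]
tool_rot: [0.34, 0.94, -0.002, 0.0]
wrist_force: [0.4, -0.3, 0.4]
gripper_width: 1.002
finger_force: 0.0
time_s: 7.15
eef_pos: [0.2528, -0.2136, 0.0623]
tool_rot: [0.341, 0.94, -0.001, -0.001]
wrist_force: [-1.1, 0.5, -0.1]
gripper_width: 0.998
finger_force: 0.0
[-0.77627659 -0.63583137  2.34270785 -0.00275996  1.4366295  -1.65120578] [ 0.25278932 -0.21355594  0.06231146] [-1.11449772  0.45257216 -0.06480365]
```

```bash
python3 -m jog '[[0,[0,0,0],-7],[0,[0,0,0],-7],[0,[0,0,0],-7],[0,[0,0,0],-7],[0,[-0.015,0,0],0],[0,[-0.025,0,0],0],[0,[-0.025,0,0],0],[0,[-0.015,0,0],0],[0,[0,0,0],0],[0,[0,0,0],0]]'
cat >> h.py <<'E'
def wcap():
    from plant import manip
    from scipy.spatial.transform import Rotation as R
    s=manip.read_state();c=manip.capture("wrist");T=np.eye(4);T[:3,:3]=R.from_quat(s["tool_rot"]).as_matrix();T[:3,3]=s["eef_pos"]
    return s,c,T@c["T_tool_cam"],T
E
python3 - <<'E'
from h import *
s,c,W,T=wcap();cv2.imwrite("pics/w1.png",c["pixels"][:,:,::-1]);np.savez("w1.npz",W=W,T=T,**c)
print(s["joint_pos"],s["eef_pos"],s["wrist_force"])
p,a=blob(c["pixels"],(22,150,100),(38,255,255),(0,0,560,420));q=p.astype(np.float32);print(cv2.minEnclosingCircle(q),a)
e=cv2.fitEllipse(q);print(e)
for z in(.058,.0625,.067):
    P=plane(c,e[0],z,W);print(z,P.round(4),(np.linalg.inv(T)@[*P,1])[:3].round(4))
# two-view height check with the top camera
t=dict(np.load("top0.npz"));print(tri(ray(t,(345.5,242.5)),ray(c,e[0],W)))
E
```

```text
time_s: 7.98
eef_pos: [0.3318, -0.2318, 0.0653]
tool_rot: [0.104, 0.995, -0.002, -0.0]
wrist_force: [-0.9, 0.6, 0.5]
gripper_width: 1.002
finger_force: 0.0
[-0.67067571 -0.41328381  2.20095371 -0.00310912  1.3525657  -2.03238625] [ 0.33182238 -0.23178874  0.06527319] [-0.92796036  0.59518468  0.4750618 ]Traceback (most recent call last):
  File "<stdin>", line 4, in <module>
  File "h.py", line 13, in blob
    c=max(cv2.findContours(m,0,1)[0],key=cv2.contourArea)
ValueError: max() iterable argument is empty
```

View pics/w1.png

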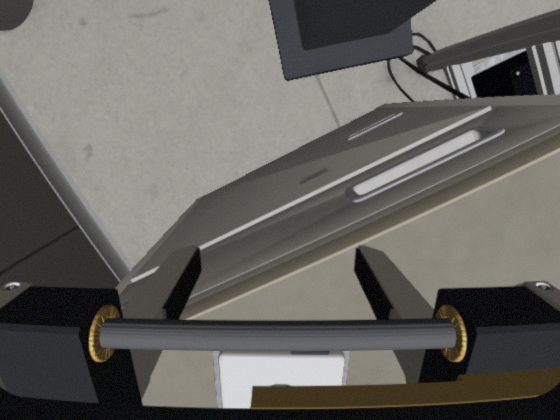

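The wrist camera looks back towards the base here. The fingers hide the cap, and only the white tank edge shows, at (280,380). I'll roll half a turn so the camera leads.

```bash
python3 -m jog '[[0,[0,0,0],7],[0,[0,0,0],7],[0,[0,0,0],7],[0,[0,0,0],7],[0,[0,0,0],7],[0,[0,0,0],7],[0,[0,0,0],7],[0,[0,0,0],7],[0,[0,0,0],7],[0,[0,0,0],7],[0,[0,0,0],7],[0,[0,0,0],7]]'
python3 -m jog '[[0,[0,0,0],7],[0,[0,0,0],7],[0,[0,0,0],7],[0,[0,0,0],7],[0,[0,0,0],7],[0,[0,0,0],7],[0,[0,0,0],7],[0,[0,0,0],7],[0,[0,0,0],7],[0,[0,0,0],7],[0,[0,0,0],7],[0,[0,0,0],7]]'
python3 -m jog '[[0,[0,0,0],7],[0,[0,0,0],3.5],[0,[0,0,0],0]]'
cat > look.py <<'E'
import sys;from h import *
s,c,W,T=wcap();cv2.imwrite(f"pics/{sys.argv[1]}.png",c["pixels"][:,:,::-1]);np.savez(sys.argv[1]+".npz",W=W,T=T,**c)
print(s["joint_pos"].round(3) if hasattr(s["joint_pos"],"round") else s["joint_pos"],s["eef_pos"],s["wrist_force"])
p,a=blob(c["pixels"],(22,150,100),(38,255,255),(0,0,560,420));q=cv2.convexHull(p).astype(np.float32)
e=cv2.minAreaRect(q);print(e,a)
for z in(.058,.0625,.067):
    P=plane(c,e[0],z,W);print(z,P.round(4),"tool",(np.linalg.inv(T)@[*P,1])[:3].round(4))
t=dict(np.load("top0.npz"));print(tri(ray(t,(345.5,242.5)),ray(c,e[0],W)))
E
python3 look.py w2
```

```text
time_s: 9.03
eef_pos: [0.3303, -0.232, 0.0649]
tool_rot: [0.746, 0.666, -0.001, 0.001]
wrist_force: [-0.2, 0.7, 0.2]
gripper_width: 0.999
finger_force: 0.0
time_s: 10.03
eef_pos: [0.3303, -0.232, 0.0649]
tool_rot: [1.0, -0.004, -0.0, 0.002]
wrist_force: [-0.3, -0.2, 0.1]
gripper_width: 1.001
finger_force: 0.0
time_s: 10.28
eef_pos: [0.3304, -0.232, 0.0648]
tool_rot: [0.996, -0.094, 0.0, 0.002]
wrist_force: [0.3, -0.8, -1.2]
gripper_width: 1.001
finger_force: 0.0
[-0.673 -0.416  2.204 -0.003  1.352  1.086] [ 0.33038672 -0.23204371  0.06479612] [ 0.32538231 -0.78137386 -1.22513462]Traceback (most recent call last):
  File "look.py", line 4, in <module>
    p,a=blob(c["pixels"],(22,150,100),(38,255,255),(0,0,560,420));q=cv2.convexHull(p).astype(np.float32)
        ~~~~^^^^^^^^^^^^^^^^^^^^^^^^^^^^^^^^^^^^^^^^^^^^^^^^^^^^^
  File "h.py", line 13, in blob
    c=max(cv2.findContours(m,0,1)[0],key=cv2.contourArea)
ValueError: max() iterable argument is empty
```

View pics/w2.png

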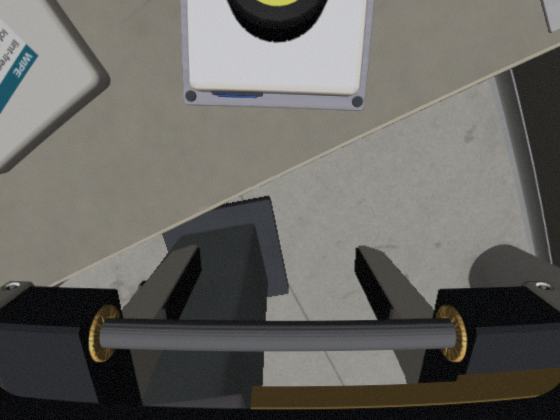

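Wrist view: the cap is at about (277,10), centred between the fingers and ahead of them. The pack is on the left at (40,70). I'll move forward and measure.

```bash
python3 -m jog '[[0,[0.015,0,0],0],[0,[0.02,0,0],0],[0,[0.015,0,0],0],[0,[0.01,0,0],0],[0,[0,0,0],0],[0,[0,0,0],0]]'
sed -i 's/(22,150,100)/(22,100,80)/' look.py; python3 look.py w3
```

```text
time_s: 10.83
eef_pos: [0.3894, -0.243, 0.0639]
tool_rot: [0.996, -0.092, -0.001, 0.001]
wrist_force: [-0.5, -0.1, -0.6]
gripper_width: 0.998
finger_force: 0.0
[-0.612 -0.266  2.094 -0.003  1.313  1.143] [ 0.38936493 -0.24299796  0.06389405] [-0.4962563  -0.11180238 -0.6320864 ]
((278.5, 109.0), (78.0, 75.0), 90.0) 4562.5
0.058 [ 0.4736 -0.2601  0.058 ] tool [0.086  0.0014 0.0058]
0.0625 [ 0.4736 -0.26    0.0625] tool [0.0859 0.0014 0.0013]
0.067 [ 0.4736 -0.26    0.067 ] tool [ 0.0859  0.0014 -0.0032]
(array([ 0.47387495, -0.25926996,  0.05804207]), np.float64(0.0016548544408079037))
```

```bash
python3 -m jog '[[0,[0.02,0,0],0],[0,[0.026,0.0014,0],0],[0,[0.02,0,0],0],[0,[0.013,0,0],0],[0,[0.007,0,0.005],0],[0,[0,0,0.005],0],[0,[0,0,0],0],[0,[0,0,0],0]]'
python3 look.py w4
```

```text
time_s: 11.55
eef_pos: [0.4728, -0.2602, 0.0533]
tool_rot: [0.996, -0.092, -0.001, 0.001]
wrist_force: [-0.2, -0.2, -0.8]
gripper_width: 1.0
finger_force: 0.0
[-0.549 -0.062  1.936 -0.003  1.269  1.208] [ 0.47280339 -0.26016324  0.05334148] [-0.24730093 -0.24884476 -0.76447414]
((275.5, 285.5), (67.0, 59.0), 0.0) 3104.5
0.058 [ 0.4708 -0.2596  0.058 ] tool [-0.0021 -0.0001 -0.0047]
0.0625 [ 0.4736 -0.2602  0.0625] tool [ 0.0007 -0.0001 -0.0092]
0.067 [ 0.4763 -0.2607  0.067 ] tool [ 0.0035 -0.0001 -0.0137]
(array([ 0.47281054, -0.25905312,  0.06085942]), np.float64(0.0019083025520246308))
```

View pics/w4.png

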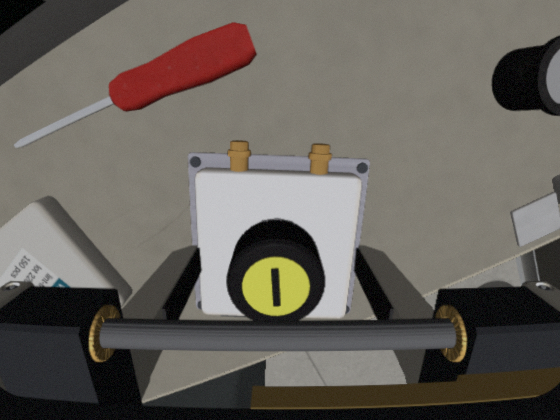

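Cap disc at (276,285), centred between the fingers. I'll roll to the high end of joint 6 and recheck the centring before I grip.

```bash
python3 -m jog '[[0,[0.0007,0,0],7],[0,[0,0,0],7],[0,[0,0,0],7],[0,[0,0,0],7],[0,[0,0,0],7],[0,[0,0,0],7],[0,[0,0,0],7],[0,[0,0,0],7],[0,[0,0,0],7],[0,[0,0,0],7],[0,[0,0,0],7],[0,[0,0,0],7]]'
python3 -m jog '[[0,[0,0,0],5],[0,[0,0,0],0],[0,[0,0,0],0]]'
python3 look.py w5
```

```text
time_s: 12.6
eef_pos: [0.4741, -0.2606, 0.0543]
tool_rot: [-0.676, 0.737, -0.001, -0.001]
wrist_force: [-0.7, -1.1, 0.3]
gripper_width: 0.994
finger_force: 0.0
time_s: 12.85
eef_pos: [0.4743, -0.2606, 0.0542]
tool_rot: [-0.647, 0.763, -0.001, -0.001]
wrist_force: [-0.3, -0.1, 0.7]
gripper_width: 0.999
finger_force: 0.0
[-0.548 -0.061  1.933 -0.003  1.268  2.759] [ 0.4743149  -0.26058985  0.05423936] [-0.25889108 -0.08741514  0.68995984]
((279.5, 287.5), (67.0, 59.0), 0.0) 3078.5
0.058 [ 0.4737 -0.2575  0.058 ] tool [-0.003   0.0011 -0.0038]
0.0625 [ 0.4733 -0.2602  0.0625] tool [-0.0002  0.0011 -0.0083]
0.067 [ 0.4728 -0.263   0.067 ] tool [ 0.0027  0.0011 -0.0128]
(array([ 0.47357869, -0.25831167,  0.05940188]), np.float64(2.6572012465128026e-05))
```

```bash
python3 -m jog '[[0,[0,0.001,0],0],[0,[0,0,0],0],[0.3,[0,0,0],0],[0.35,[0,0,0],0],[0.4,[0,0,0],0],[0.45,[0,0,0],0],[0.5,[0,0,0],0],[0.55,[0,0,0],0],[0.7,[0,0,0],0],[1,[0,0,0],0],[1,[0,0,0],0],[1,[0,0,0],0]]'
```

```text
time_s: 13.9
eef_pos: [0.4739, -0.2604, 0.054]
tool_rot: [-0.645, 0.764, -0.001, -0.001]
wrist_force: [3.1, -0.4, -2.2]
gripper_width: 0.545
finger_force: 30.0
```

```bash
python3 -m jog '[[1,[0,0,-0.0001],-3],[1,[0,0,-0.00016],-4],[1,[0,0,-0.0002],-5],[1,[0,0,-0.0002],-5],[1,[0,0,-0.0002],-5],[1,[0,0,-0.0002],-5]]'
```

```text
time_s: 14.4
eef_pos: [0.4736, -0.2604, 0.055]
tool_rot: [0.807, -0.59, 0.0, 0.002]
wrist_force: [-0.2, -0.3, 0.5]
gripper_width: 0.542
finger_force: 30.0
```

```bash
python3 -m jog '[[1,[0,0,-0.00023],-6],[1,[0,0,-0.00023],-6],[1,[0,0,-0.00023],-6],[1,[0,0,-0.00023],-6],[1,[0,0,-0.00023],-6],[1,[0,0,-0.00023],-6],[1,[0,0,-0.00023],-6],[1,[0,0,-0.00023],-6],[1,[0,0,-0.00023],-6],[1,[0,0,-0.00023],-6],[1,[0,0,-0.00023],-6],[1,[0,0,-0.00023],-6]]'
python3 look.py w6; python3 -c "
from plant import manip
print(manip.read_state()['torque'])
import cv2,numpy as np
cv2.imwrite('pics/w56.png',np.hstack([cv2.imread(f'pics/{n}.png')[180:400,160:400] for n in('w5','w6')]))"
```

```text
time_s: 15.4
eef_pos: [0.4742, -0.26, 0.0578]
tool_rot: [1.0, -0.003, 0.0, 0.001]
wrist_force: [5.9, 3.9, -1.5]
gripper_width: 0.548
finger_force: 30.0
[-0.548 -0.065  1.931 -0.002  1.275  1.029] [ 0.47423958 -0.25996168  0.05783346] [ 5.90499866  3.87041477 -1.46810063]
((277.5, 288.0), (58.0, 67.0), 90.0) 3091.5
0.058 [ 0.4677 -0.2608  0.058 ] tool [-0.0066  0.0009 -0.0002]
0.0625 [ 0.4705 -0.2608  0.0625] tool [-0.0037  0.0009 -0.0047]
0.067 [ 0.4734 -0.2608  0.067 ] tool [-0.0009  0.0009 -0.0092]
(array([ 0.47169166, -0.25928833,  0.06392729]), np.float64(0.0031084078357234922))
[ 0.73450988 -0.74202159  0.1338185 ]
```

View pics/w56.png

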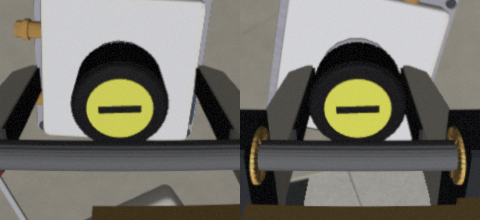

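The slot keeps the same direction relative to the tool in both crops, (120,110) and (360,110), so the cap turns with the grip. I'll ease the side load and keep turning.

```bash
python3 -m jog '[[1,[0.0005,-0.0003,-0.00023],-6],[1,[0,0,-0.00023],-6],[1,[0,0,-0.00023],-6],[1,[0,0,-0.00023],-6],[1,[0,0,-0.00023],-6],[1,[0,0,-0.00023],-6],[1,[0,0,-0.00023],-6],[1,[0,0,-0.00023],-6]]'
python3 -c "
from plant import manip
s=manip.read_state();print(s['torque'],s['joint_pos'][5])"
```

```text
time_s: 16.12
eef_pos: [0.4745, -0.2593, 0.0596]
tool_rot: [0.915, 0.404, -0.0, 0.0]
wrist_force: [3.3, 8.5, 0.9]
gripper_width: 0.547
finger_force: 30.0
[ 1.52095484 -0.68236936 -0.19511199] 0.1921961012340098
```

```bash
python3 -m jog '[[1,[0,0,-0.00023],-6],[1,[0,0,-0.00023],-6],[1,[0,0,-0.00023],-6],[1,[0,0,-0.00023],-6],[1,[0,0,-0.00023],-6],[1,[0,0,-0.00023],-6]]'
python3 -c "
from plant import manip
s=manip.read_state();print(s['torque'],s['joint_pos'][5])"
```

```text
time_s: 16.62
eef_pos: [0.4742, -0.259, 0.0608]
tool_rot: [0.745, 0.667, -0.001, -0.0]
wrist_force: [0.9, 10.4, 2.0]
gripper_width: 0.545
finger_force: 30.0
[ 2.00609591 -0.1825243  -0.16327112] -0.4361406248817695
```

```bash
python3 -m jog '[[1,[0.0008,0,-0.0002],-5],[1,[0,0,-0.0002],-5],[1,[0,0,-0.0002],-5],[1,[0,0,-0.0002],-5],[1,[0,0,-0.0002],-5],[1,[0,0,-0.0002],-5]]'
python3 -c "
from plant import manip
s=manip.read_state();print(s['torque'],s['joint_pos'][5])"
```

```text
time_s: 17.12
eef_pos: [0.4738, -0.2586, 0.0619]
tool_rot: [0.547, 0.837, -0.001, -0.001]
wrist_force: [-2.7, 4.0, 2.2]
gripper_width: 0.546
finger_force: 30.0
[ 0.77366612  0.56264283 -0.14199929] -0.9575663881998713
```

```bash
python3 -m jog '[[1,[0,0,-0.0002],-5],[1,[0,0,-0.0002],-5],[1,[0,0,-0.0002],-5],[1,[0,0,-0.0002],-5],[1,[0,0,-0.0002],-5],[1,[0,0,-0.0002],-5]]'
python3 -c "
from plant import manip
s=manip.read_state();print(s['torque'],s['joint_pos'][5])"
```

```text
time_s: 17.62
eef_pos: [0.4735, -0.2586, 0.063]
tool_rot: [0.312, 0.95, -0.001, -0.001]
wrist_force: [-6.3, 5.6, 3.2]
gripper_width: 0.545
finger_force: 30.0
[ 0.92753519  1.067403   -0.09375731] -1.4811473604843797
```

```bash
python3 -m jog '[[1,[0.0006,0,-0.0002],-5],[1,[0,0,-0.0002],-5],[1,[0,0,-0.0002],-5],[1,[0,0,-0.0002],-5],[1,[0,0,-0.0002],-5],[1,[0,0,-0.0002],-5]]'
python3 -c "
from plant import manip
s=manip.read_state();print(s['torque'],s['joint_pos'][5])"
```

```text
time_s: 18.12
eef_pos: [0.4732, -0.2588, 0.0643]
tool_rot: [0.055, 0.998, -0.001, -0.001]
wrist_force: [-4.1, 0.3, 1.2]
gripper_width: 0.548
finger_force: 30.0
[ 0.04899165  0.48795085 -0.02143404] -2.004719762197538
```

```bash
python3 -m jog '[[1,[0,0,-0.0002],-5],[1,[0,0,-0.0002],-5],[1,[0,0,-0.0002],-5],[1,[0,0,-0.0002],-5],[1,[0,0,-0.0002],-5],[1,[0,0,-0.0002],-5]]'
python3 -c "
from plant import manip
s=manip.read_state();print(s['torque'],s['joint_pos'][5])"
```

```text
time_s: 18.62
eef_pos: [0.4731, -0.259, 0.0657]
tool_rot: [-0.205, 0.979, -0.001, -0.002]
wrist_force: [-6.3, -1.9, 2.8]
gripper_width: 0.548
finger_force: 30.0
[-0.28895158  1.14439714 -0.03952991] -2.5282729474285013
```

```bash
python3 -m jog '[[1,[0.0004,0,-0.0002],-5],[1,[0,0,-0.0002],-5],[1,[0,0,-0.0002],-5],[1,[0,0,-0.0001],-2],[1,[0,0,0],0]]'
python3 -m jog '[[1,[0,0,-0.0004],0],[1,[0,0,-0.0004],0],[1,[0,0,0],0]]'
python3 -c "
from plant import manip
s=manip.read_state();print(s['torque'],s['joint_pos'][5])"
```

```text
time_s: 19.03
eef_pos: [0.4731, -0.2593, 0.0666]
tool_rot: [-0.346, 0.938, -0.001, -0.002]
wrist_force: [-3.3, -1.9, 2.6]
gripper_width: 0.546
finger_force: 30.0
time_s: 19.28
eef_pos: [0.4731, -0.2592, 0.0672]
tool_rot: [-0.345, 0.939, -0.001, -0.001]
wrist_force: [-3.3, -3.9, 0.5]
gripper_width: 0.544
finger_force: 30.0
[-0.50577786  0.74909476  0.01986571] -2.819846405018984
```

```bash
python3 -m jog '[[1,[0,0,-0.0004],0],[1,[0,0,-0.0004],0],[1,[0,0,0],0],[1,[0,0,0],0]]'
python3 -m jog '[[1,[0,0,-0.0004],0],[1,[0,0,-0.0004],0],[1,[0,0,0],0],[1,[0,0,0],0]]'
```

```text
time_s: 19.62
eef_pos: [0.4732, -0.2592, 0.068]
tool_rot: [-0.345, 0.939, -0.001, -0.001]
wrist_force: [-3.9, -2.5, 1.7]
gripper_width: 0.545
finger_force: 30.0
time_s: 19.95
eef_pos: [0.4735, -0.2592, 0.069]
tool_rot: [-0.345, 0.939, -0.001, -0.001]
wrist_force: [-2.7, -2.7, 1.7]
gripper_width: 0.548
finger_force: 30.0
```

```bash
python3 -m jog '[[1,[0,0,-0.0005],0],[1,[0,0,-0.0005],0],[1,[0,0,0],0],[1,[0,0,0],0]]'
python3 -m jog '[[1,[0,0,-0.0005],0],[1,[0,0,-0.0005],0],[1,[0,0,0],0],[1,[0,0,0],0]]'
python3 look.py w7
```

```text
time_s: 20.28
eef_pos: [0.4736, -0.259, 0.07]
tool_rot: [-0.345, 0.939, -0.001, -0.001]
wrist_force: [-1.2, -1.1, 3.0]
gripper_width: 0.547
finger_force: 30.0
time_s: 20.62
eef_pos: [0.4735, -0.259, 0.0709]
tool_rot: [-0.345, 0.938, -0.001, -0.001]
wrist_force: [-0.1, -0.5, 2.4]
gripper_width: 0.541
finger_force: 30.0
[-0.546 -0.08   1.922 -0.003  1.299 -2.821] [ 0.47354246 -0.2590282   0.07090736] [-0.14788378 -0.49903091  2.38019694]
((277.5, 288.0), (58.0, 67.0), 90.0) 3099.5
0.058 [ 0.4845 -0.2504  0.058 ] tool [-0.014  -0.0005  0.0129]
0.0625 [ 0.4823 -0.2522  0.0625] tool [-0.0111 -0.0005  0.0084]
0.067 [ 0.4802 -0.254   0.067 ] tool [-0.0083 -0.0005  0.0039]
(array([ 0.47194494, -0.2571898 ,  0.07483835]), np.float64(0.008189115037657452))
```

The disc sits at the same pixel and size as before, (277,288), so the cap is rising with the gripper and is off the thread. I'll lift it clear of the plunger.

```bash
python3 -m jog '[[1,[0,0,-0.001],0],[1,[0,0,-0.0015],0],[1,[0,0,-0.002],0],[1,[0,0,-0.002],0],[1,[0,0,-0.002],0],[1,[0,0,-0.002],0],[1,[0,0,-0.002],0],[1,[0,0,-0.002],0],[1,[0,0,-0.0015],0],[1,[0,0,0],0]]'
python3 - <<'E'
from plant import manip
import cv2
print(manip.read_state()["tau"])
c=manip.capture("scene")["pixels"][:,:,::-1]
cv2.imwrite("pics/s9.png",cv2.resize(c[40:320,100:440],None,fx=2.1,fy=2.1))
E
```

```text
time_s: 21.5
eef_pos: [0.4736, -0.2591, 0.0873]
tool_rot: [-0.345, 0.938, -0.001, -0.001]
wrist_force: [0.2, 0.0, -1.0]
gripper_width: 0.544
finger_force: 30.0
[ 4.83933894e-03 -5.06365657e+01 -5.86538315e+01 -9.05761169e-02
  1.07082389e-01  1.41910818e-04]
```

View pics/s9.png

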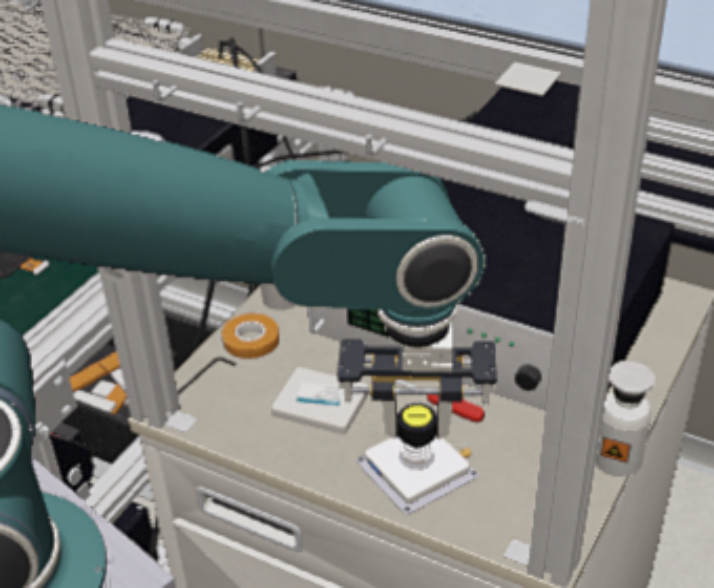

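The cap is held above the bare neck (crop 420,420), and the forearm passes under the crossbar with a gap. I'll lift a little more, keeping an eye on joint torques.

```bash
python3 -m jog '[[1,[0,0,-0.003],0],[1,[0,0,-0.004],0],[1,[0,0,-0.004],0],[1,[0,0,-0.004],0],[1,[0,0,-0.003],0],[1,[0,0,0],0],[1,[0,0,0],0]]'
python3 - <<'E'
from h import *
from plant import manip
s=manip.read_state();print(s["tau"],s["joint_pos"],s["tool_rot"])
from scipy.spatial.transform import Rotation as R
M=R.from_quat(s["tool_rot"]).as_matrix()
print((M.T@(np.array([.470,-.084,0])-s["eef_pos"]*np.array([1,1,0]))).round(4))
# cap centre from wrist image and scene
c=manip.capture("scene");p,a=blob(c["pixels"],(22,150,100),(38,255,255),(270,200,330,262));r=cv2.minAreaRect(p.astype(np.float32));print(r)
print(tri((ray(c,r[0])[0],ray(c,r[0])[1]),(np.array(s["eef_pos"]),np.array([0,0,1.]))))
E
```

```text
time_s: 22.13
eef_pos: [0.4735, -0.259, 0.1051]
tool_rot: [-0.345, 0.938, -0.001, -0.001]
wrist_force: [-0.9, -0.3, -0.5]
gripper_width: 0.548
finger_force: 30.0
[ 4.63632969e-03 -5.07550299e+01 -6.01993632e+01 -9.30483034e-02
  6.15890860e-02 -3.78385985e-04] [-0.54612661 -0.11053768  1.89159769 -0.00323475  1.35964194 -2.82132642] [-0.34528226  0.93849745 -0.0013336  -0.00095985]
[-0.1107  0.1356 -0.0006]
((298.5, 232.5), (9.0, 13.0), 90.0)
(array([ 0.47366491, -0.25915071,  0.11353754]), np.float64(0.00037087808586004335))
```

```bash
python3 -m jog '[[1,[-0.010,0.0126,0],0],[1,[-0.0182,0.0220,0],0],[1,[-0.0182,0.0220,0],0],[1,[-0.0182,0.0220,0],0],[1,[-0.0182,0.0220,0],0],[1,[-0.0182,0.0220,0],0],[1,[-0.0097,0.013,0],0],[1,[0,0,0],0],[1,[0,0,0],0]]'
python3 - <<'E'
from h import *
s,c,W,T=wcap();cv2.imwrite("pics/w10.png",c["pixels"][:,:,::-1])
print(s["eef_pos"],s["wrist_force"],s["finger_force"])
from plant import manip
for n,b in(("top",(235,220,298,275)),("scene",(200,200,290,255))):
    k=manip.capture(n);p,a=blob(k["pixels"],(0,0,195),(180,40,255),b);print(n,a,cv2.minAreaRect(p.astype(np.float32)))
p,a=blob(c["pixels"],(0,0,170),(180,45,255),(0,0,560,420));p=cv2.approxPolyDP(cv2.convexHull(p),6,True).reshape(-1,2)
for q in p: print(q,plane(c,q.astype(float),.024,W)[:2].round(3))
E
```

```text
time_s: 22.93
eef_pos: [0.4699, -0.0834, 0.1043]
tool_rot: [-0.346, 0.938, -0.001, -0.001]
wrist_force: [1.1, 0.8, -1.0]
gripper_width: 0.546
finger_force: 30.0
[ 0.4698835  -0.08336882  0.10427576] [ 1.11073089  0.78671912 -0.98186234] 29.999850913882256
top 112.0 ((290.5124816894531, 252.20333862304688), (10.628582954406738, 20.870676040649414), 14.931416511535645)
scene 725.5 ((251.91177368164062, 228.35296630859375), (40.74597930908203, 22.55581283569336), 14.03624439239502)
[58  0] [ 0.443 -0.303]
[112   0] [ 0.42  -0.272]
[179  86] [ 0.436 -0.203]
[ 88 169] [ 0.529 -0.223]
[ 1 70] [ 0.51  -0.315]
```

```bash
python3 -m jog '[[1,[0,0,0.008],0],[1,[0,0,0.011],0],[1,[0,0,0.011],0],[1,[0,0,0.011],0],[1,[0,0,0.006],0],[1,[0,0,0.003],0],[1,[0,0,0.002],0],[1,[0,0,0],0],[1,[0,0,0],0]]'
python3 -m jog '[[1,[0,0,0.001],0],[1,[0,0,0.001],0],[1,[0,0,0],0],[1,[0,0,0],0]]'
python3 -m jog '[[1,[0,0,0.001],0],[1,[0,0,0.001],0],[1,[0,0,0],0],[1,[0,0,0],0]]'
```

```text
time_s: 23.83
eef_pos: [0.47, -0.0841, 0.0527]
tool_rot: [-0.345, 0.938, -0.001, -0.001]
wrist_force: [0.0, 0.3, -1.5]
gripper_width: 0.547
finger_force: 30.0
time_s: 24.17
eef_pos: [0.4699, -0.0841, 0.0504]
tool_rot: [-0.345, 0.939, -0.001, -0.001]
wrist_force: [0.7, 0.1, -1.3]
gripper_width: 0.548
finger_force: 30.0
time_s: 24.5
eef_pos: [0.4698, -0.0841, 0.0482]
tool_rot: [-0.345, 0.938, -0.001, -0.001]
wrist_force: [0.2, -0.1, -1.4]
gripper_width: 0.546
finger_force: 30.0
```

```bash
for i in 1 2; do python3 -m jog '[[1,[0,0,0.0005],0],[1,[0,0,0.0005],0],[1,[0,0,0],0],[1,[0,0,0],0]]' | egrep 'eef|wrist'; done
```

```text
eef_pos: [0.4698, -0.0841, 0.0473]
wrist_force: [0.1, -0.1, 0.3]
eef_pos: [0.4698, -0.0841, 0.0463]
wrist_force: [-0.3, 0.6, -0.8]
```

```bash
python3 -m jog '[[1,[0,0,0.0005],0],[1,[0,0,0.0005],0],[1,[0,0,0],0],[1,[0,0,0],0]]' | egrep 'eef|wrist'
```

```text
eef_pos: [0.4699, -0.0841, 0.0462]
wrist_force: [-6.8, 1.2, 13.3]
```

```bash
python3 -m jog '[[1,[0,0,0.0005],0],[1,[0,0,0],0],[1,[0,0,0],0]]' | egrep 'eef|wrist'
```

```text
eef_pos: [0.4699, -0.0841, 0.0462]
wrist_force: [-10.1, 2.2, 19.7]
```

Contact at about tcp z 0.046. I'll relieve the load, open gradually and retreat upward.

```bash
python3 -m jog '[[1,[0,0,-0.0006],0],[1,[0,0,-0.0006],0],[1,[0,0,0],0]]' | egrep 'eef|wrist'; python3 -m jog '[[0.4,[0,0,0],0],[0.2,[0,0,0],0],[0,[0,0,0],0],[0,[0,0,0],0],[0,[0,0,0],0],[0,[0,0,0],0],[0,[0,0,0],0],[0,[0,0,0],0]]'
python3 look.py w11
```

```text
eef_pos: [0.4699, -0.0841, 0.0463]
wrist_force: [-2.3, 0.2, 4.8]
time_s: 26.67
eef_pos: [0.4701, -0.0843, 0.0463]
tool_rot: [-0.345, 0.938, -0.001, -0.001]
wrist_force: [2.4, -4.2, 4.7]
gripper_width: 0.993
finger_force: 2.7
[-0.229 -0.2    2.072 -0.004  1.27  -2.504] [ 0.47012893 -0.08428555  0.04633092] [ 2.40240988 -4.2222468   4.72219793]
((277.5, 288.0), (58.0, 67.0), 90.0) 3079.5
0.058 [ 0.4693 -0.0856  0.058 ] tool [ 0.0015 -0.0005 -0.0117]
0.0625 [ 0.4671 -0.0874  0.0625] tool [ 0.0044 -0.0005 -0.0162]
0.067 [ 0.465  -0.0893  0.067 ] tool [ 0.0072 -0.0005 -0.0207]
(array([ 0.3338622 , -0.21497828,  0.37670797]), np.float64(0.03159129739305345))
```

```bash
python3 -m jog '[[0,[0,0,-0.002],0],[0,[0,0,-0.003],0],[0,[0,0,-0.006],0],[0,[0,0,-0.01],0],[0,[0,0,-0.012],0],[0,[0,0,-0.012],0],[0,[0,0,-0.01],0],[0,[0,0,0],0],[0,[0,0,0],0]]'
sed -i 's/(.058,.0625,.067)/(.052,.055,.058)/' look.py; python3 look.py w12
python3 - <<'E'
from h import *
c=dict(np.load("w12.npz"));p,a=blob(c["pixels"],(0,0,150),(180,45,255),(0,0,560,420));R=cv2.minAreaRect(cv2.convexHull(p).astype(np.float32));print(R,a)
q=cv2.approxPolyDP(cv2.convexHull(p),8,True).reshape(-1,2)
for k in q:print(k,plane(c,k.astype(float),.024,c["W"])[:2].round(3))
E
```

```text
time_s: 27.47
eef_pos: [0.4702, -0.084, 0.1019]
tool_rot: [-0.345, 0.938, -0.002, -0.0]
wrist_force: [-0.6, 0.3, 0.2]
gripper_width: 0.999
finger_force: 0.0
[-0.228 -0.255  2.021 -0.003  1.375 -2.504] [ 0.47022086 -0.08402895  0.10185212] [-0.60676432  0.29970024  0.23598004]
((278.0, 243.0), (46.0, 50.0), 90.0) 1831.5
0.052 [ 0.4714 -0.0833  0.052 ] tool [-0.0015 -0.0001  0.0498]
0.055 [ 0.4704 -0.0842  0.055 ] tool [-0.0002 -0.0001  0.0469]
0.058 [ 0.4694 -0.085   0.058 ] tool [ 0.0012 -0.0001  0.0439]
(array([ 0.32158223, -0.20572738,  0.47165013]), np.float64(0.014628410751706379))
((87.6663818359375, 72.44896697998047), (149.16554260253906, 133.14854431152344), 48.50353240966797) 17997.0
[57  0] [ 0.444 -0.302]
[112   0] [ 0.42  -0.271]
[179  85] [ 0.435 -0.203]
[ 88 170] [ 0.529 -0.223]
[ 0 71] [ 0.51  -0.314]
```

```bash
python3 -c "
from plant import manip
print(manip.finish_job())"
```

```text
the job is handed in; nothing more can be done
None
```

I unscrewed the cap, holding it as the thread let go, set it open side down near the middle of the wipes pack and handed the job in at about 27.5 s; it took one grip of about 5.6 rad rather than several, and no verdict came back.

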